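Load the vial rack and hold the inspection mirror on its mark

TASK

Bring the rack up to exactly three vials: seat two of the three vials from the tray fully down in empty holes of the rack and leave the third standing in the tray. Then take the swivel mirror by its upright pin with the fingers and turn it against its spring until the bench camera's view, reflected in the mirror, lands on the round mark on the rack's end plate. Finish while still holding the mirror steady at that angle, since it springs back when let go, and leave the bottle, the beaker and the jar where they stand.

Things in the scene. Friction and masses are not known exactly. Their poses are not given: they have to be found in the camera images.
- vial0_center (a point): amber glass vial with metal cap, 23 mm diameter, 75 mm tall in all (glass 62 mm, cap 21 mm wide above), 20 to 45 g; the point is at its centre, 37.5 mm above its underside, z up along its axis. Already seated in the rack at the start, in the hole nearest the end plate.
- vial1_center (a point): amber glass vial with metal cap, 23 mm diameter, 75 mm tall in all (glass 62 mm, cap 21 mm wide above), 20 to 45 g; the point is at its centre, 37.5 mm above its underside, z up along its axis. Stands in the tray at the start.
- vial2_center (a point): amber glass vial with metal cap, 23 mm diameter, 75 mm tall in all (glass 62 mm, cap 21 mm wide above), 20 to 45 g; the point is at its centre, 37.5 mm above its underside, z up along its axis. Stands in the tray at the start.
- vial3_center (a point): amber glass vial with metal cap, 23 mm diameter, 75 mm tall in all (glass 62 mm, cap 21 mm wide above), 20 to 45 g; the point is at its centre, 37.5 mm above its underside, z up along its axis. Stands in the tray at the start.
- rack: fixed grey vial rack, 60 (its x) by 190 (y) by 34 mm high, origin at the centre of its underside, z up. One row of four round holes 27.5 mm wide with 2 mm chamfers, floor 8 mm above the table, at x = 0, y = -70, -30, +10, +50 mm; the last holds a vial at the start. At its +y end (y = 95 to 101 mm) stands a metal end plate 60 mm wide, 95 mm high.
- mark (a point): the centre of the front of the round dark mark, a disc 36 mm in diameter, on the outer (+y) side of the rack's end plate, 70 mm above the table, 104 mm along +y from the rack's origin; it faces the mirror.
- tray: fixed shallow white tray, 210 mm (x) by 110 mm (y), floor 4 mm thick, rim 10 mm high; origin at the centre of its underside. Three loose vials stand in it in a row along its x, about 65 mm apart.
- scope: fixed base of the mirror unit, a grey plate 12 mm thick, x = -50 to +220 mm, 90 mm wide in y; origin under the mirror's vertical hinge axis, at table height. A black bench camera stands at its +x end, lens at x = 130 mm, 70 mm above the table, looking level along the base's -x right at the hinge axis. Its housing reaches 92 mm above the table.
- mirror: upright swivel mirror 78 mm wide, 36 to 104 mm above the table; origin on its vertical hinge axis at table height, x = normal out of the reflecting face (axis lies in that face), z up. At rest on its stop x points 0.349 rad clockwise (from above) of the base's x. Turns only clockwise from there, up to 0.95 rad, against a return spring, 0.25 N m/rad (pin force 1 N at rest, 3 N at 0.6 rad).
- pin (a point): the mirror's handle: an upright steel pin, 14 mm in diameter, behind the mirror at the end of a flat lever, 75 mm from the hinge axis along the mirror's -x; it reaches from 33 mm (lever) to 108 mm above the table; this point is on the pin's axis 85 mm above the table. It swings on a 75 mm circle about the hinge axis as the mirror turns.
- sight (a point): the camera's line of sight after the mirror (unseen): origin on the hinge axis 70 mm up, x along the reflected view, level. At rest 0.698 rad clockwise of the base's x; turns twice as far as the mirror. The view is on the mark when the mark lies on this x axis: then the mirror's normal halves the angle between the directions from the hinge axis to the camera and to the mark.
- bottle: bystander: glass bottle with a white cap, 72 mm in diameter, 160 mm tall, origin at its underside; leave alone.
- beaker: bystander: white open beaker, 70 mm wide, 90 mm tall, origin at its underside; leave alone.
- jar: bystander: amber jar, 56 mm in diameter, 60 mm tall, origin at its underside; leave alone.
Not all that is in view belongs to the job. What is shaped like the part that bears vial2_center but yellow is not meant.

How it is judged (in metres and radians):
On the way, in this order (a step that is already met when the one before it is completed fails the run):
1. exactly three vials are seated in the rack and the fourth stands in the tray (x of vial0_center in the frame of rack between -0.008 and 0.008 m and y of vial0_center in the frame of rack between -0.08 and 0.06 m and z of vial0_center in the frame of rack between 0.04 and 0.051 m and angle between vial0_center's own z axis and vertical below 0.15 rad and ((x of vial1_center in the frame of rack between -0.008 and 0.008 m and y of vial1_center in the frame of rack between -0.08 and 0.06 m and z of vial1_center in the frame of rack between 0.04 and 0.051 m and angle between each of vial1_center, vial2_center, vial3_center's own z axis and vertical below 0.15 rad and x of vial2_center in the frame of rack between -0.008 and 0.008 m and y of vial2_center in the frame of rack between -0.08 and 0.06 m and z of vial2_center in the frame of rack between 0.04 and 0.051 m and x of vial3_center in the frame of tray between -0.105 and 0.105 m and y of vial3_center in the frame of tray between -0.055 and 0.055 m and height (world z) of vial3_center below 0.05 m) or (x of vial1_center in the frame of rack between -0.008 and 0.008 m and y of vial1_center in the frame of rack between -0.08 and 0.06 m and z of vial1_center in the frame of rack between 0.04 and 0.051 m and angle between each of vial1_center, vial3_center, vial2_center's own z axis and vertical below 0.15 rad and x of vial3_center in the frame of rack between -0.008 and 0.008 m and y of vial3_center in the frame of rack between -0.08 and 0.06 m and z of vial3_center in the frame of rack between 0.04 and 0.051 m and x of vial2_center in the frame of tray between -0.105 and 0.105 m and y of vial2_center in the frame of tray between -0.055 and 0.055 m and height (world z) of vial2_center below 0.05 m) or (x of vial2_center in the frame of rack between -0.008 and 0.008 m and y of vial2_center in the frame of rack between -0.08 and 0.06 m and z of vial2_center in the frame of rack between 0.04 and 0.051 m and angle between each of vial2_center, vial3_center, vial1_center's own z axis and vertical below 0.15 rad and x of vial3_center in the frame of rack between -0.008 and 0.008 m and y of vial3_center in the frame of rack between -0.08 and 0.06 m and z of vial3_center in the frame of rack between 0.04 and 0.051 m and x of vial1_center in the frame of tray between -0.105 and 0.105 m and y of vial1_center in the frame of tray between -0.055 and 0.055 m and height (world z) of vial1_center below 0.05 m)) and contact force between the fingers and vial0 below 0.05 N and contact force between the fingers and vial1 below 0.05 N and contact force between the fingers and vial2 below 0.05 N and contact force between the fingers and vial3 below 0.05 N), for 0.2 s.
2. then the fingers hold the mirror with its reflected line of sight on the mark (x of mark in the frame of sight above 0.05 m and y of mark in the frame of sight between -0.018 and 0.018 m and contact force between the fingers and mirror above 0.3 N and angular speed of mirror below 0.15 rad/s), for 0.3 s.
At the end, for the whole second after the job is handed in: Three vials (the first and two from the tray) seated upright in the rack, the fourth upright in the tray; fingers hold the mirror still (over 0.3 N, under 0.15 rad/s) with the camera's reflected line of sight within 18 mm of the mark's centre, i.e. on the mark (all of step 2 and x of vial0_center in the frame of rack between -0.008 and 0.008 m and y of vial0_center in the frame of rack between -0.08 and 0.06 m and z of vial0_center in the frame of rack between 0.04 and 0.051 m and angle between vial0_center's own z axis and vertical below 0.15 rad and ((x of vial1_center in the frame of rack between -0.008 and 0.008 m and y of vial1_center in the frame of rack between -0.08 and 0.06 m and z of vial1_center in the frame of rack between 0.04 and 0.051 m and angle between each of vial1_center, vial2_center, vial3_center's own z axis and vertical below 0.15 rad and x of vial2_center in the frame of rack between -0.008 and 0.008 m and y of vial2_center in the frame of rack between -0.08 and 0.06 m and z of vial2_center in the frame of rack between 0.04 and 0.051 m and x of vial3_center in the frame of tray between -0.105 and 0.105 m and y of vial3_center in the frame of tray between -0.055 and 0.055 m and height (world z) of vial3_center below 0.05 m) or (x of vial1_center in the frame of rack between -0.008 and 0.008 m and y of vial1_center in the frame of rack between -0.08 and 0.06 m and z of vial1_center in the frame of rack between 0.04 and 0.051 m and angle between each of vial1_center, vial3_center, vial2_center's own z axis and vertical below 0.15 rad and x of vial3_center in the frame of rack between -0.008 and 0.008 m and y of vial3_center in the frame of rack between -0.08 and 0.06 m and z of vial3_center in the frame of rack between 0.04 and 0.051 m and x of vial2_center in the frame of tray between -0.105 and 0.105 m and y of vial2_center in the frame of tray between -0.055 and 0.055 m and height (world z) of vial2_center below 0.05 m) or (x of vial2_center in the frame of rack between -0.008 and 0.008 m and y of vial2_center in the frame of rack between -0.08 and 0.06 m and z of vial2_center in the frame of rack between 0.04 and 0.051 m and angle between each of vial2_center, vial3_center, vial1_center's own z axis and vertical below 0.15 rad and x of vial3_center in the frame of rack between -0.008 and 0.008 m and y of vial3_center in the frame of rack between -0.08 and 0.06 m and z of vial3_center in the frame of rack between 0.04 and 0.051 m and x of vial1_center in the frame of tray between -0.105 and 0.105 m and y of vial1_center in the frame of tray between -0.055 and 0.055 m and height (world z) of vial1_center below 0.05 m))); the arm keeps its last pose, push and grip.
It fails at once if the bottle is moved by more than 30 mm or tipped over (distance of bottle from where it was at the start of the episode above 0.03 m or angle between bottle's own z axis and vertical above 0.5 rad).
It fails at once if the beaker is moved by more than 30 mm or tipped over (distance of beaker from where it was at the start of the episode above 0.03 m or angle between beaker's own z axis and vertical above 0.5 rad).
It fails at once if the jar is moved by more than 30 mm or tipped over (distance of jar from where it was at the start of the episode above 0.03 m or angle between jar's own z axis and vertical above 0.5 rad).
It also fails if it takes over 58 s, if anything falls off the work surface, if the arm or the gripper's body presses on something with over 40 N, if the wrist force passes 120 N, or if a joint passes its speed limit or range.

ROBOT

A 6-joint arm with a two-finger parallel gripper is mounted at the origin on the work surface. World frame = base frame: x ahead of the robot, y to its left, z up, the work surface at z = 0. Lengths are in mm, angles in rad, forces in N, time in s.
With the tool pointing down it reaches from about 350 to 975 mm from the base axis. Payload 7.1 kg.
Tool frame: the origin (TCP) lies between the finger pads; the fingertips stand 17 mm ahead of it and the grasp point (between the pads) lies 2 mm behind it (tip_reach is the y of the fingertips in the tool frame, in mm); y points along the fingers, x is the direction in which the jaws open and shut, and the axes are right-handed (so a half turn about y gives the same grasp; the last joint's range is limited). The gripper opens to 88 mm and grips with 3 to 60 N. Pads are 20 mm wide; open, the fingers measure 115 mm over their backs; the gripper's body (75 mm by 178 mm) begins 61 mm behind the grasp point.
Start: joints at [1.204, 0.423, 1.63, -0, 1.089, -0.019], TCP at [212.987, 587.573, 239.675] pointing down, gripper open.
Joint ranges: [-3, 3], [-0.9, 2.11], [0.09, 2.58], [-1.31, 4.45], [0.11, 2.69], [-2.54, 2.54]. Speed limits (rad/s): [2.39, 2.39, 3.01, 3.14, 3.14, 3.14].

INTERFACE

Orientations are given as a rotation vector (axis times angle).
In Python, from workcell import get_obs, get_image, camera_model, close_job, silhouettes, tip_of, tip_reach gives the robot as it stands. The module is installed in compiled form; this text tells all that it offers.
- The arm moves only by the tool arm_command, never from a script. Its argument "targets" is a list of rows, each a list of 4 numbers: the shift along the tool's x, y, z in mm, then the turn about the tool's y in rad. A call has 1 to 20 rows; each row shifts and turns the commanded pose from where the row before left it, along the tool's axes as they then stand; what a row does not reach is not made up. A row lasts 1/12 s, in which the tool goes at most 41.7 mm and 7.16 degrees, less where a joint would pass 70% of its speed; a pose out of reach is approached as far as the arm can. A call is refused whole if a number of a shift passes 41.7 or a number of a turn 0.125, either way. A call with a gripper value outside its range is refused whole. "gripper" is the opening in per cent of the stroke, from 0 (shut) to 100 (fully open), set as the call begins (left out, the last holds). The fingers move at their own pace and stop on an object; the grip force is fixed at half the most. Time passes only in rows, so rows that do not move let the fingers close. It gives the time, the measured TCP pose, the force and the opening at its end, in the units of the state.
- get_obs(): the state, without advancing time (a new reading comes with each control period).
- get_image(name): name is "scene" or "top"; returns the picture (400x640x3 uint8, blue, green, red); there is no depth.
- camera_model(name): a dict with "mtx" (3x3 intrinsics, pixels), "position" and "orientation" of the camera in the world. Camera axes: x right, y up, looking along -z (the intrinsics and any distortion apply to the point x, -y, -z); pixel columns grow to the right and rows downward; lengths in mm; the calibration is good to about 2 mm. A picture is of the moment at which its call begins. camera_model takes no time and is no camera call.
- close_job(): hands the job in, once; it reports no verdict.
Trained networks look in the newest picture that a camera, given by its name, has taken for a name from the list of things; names that differ only in an ending like _2 or _b are one class to them, and where a whole thing is asked for, a point or a joint stands for the part that bears it (a point fixed in the world has none). Each returns a list of dicts, best first, with "conf" (0 to 1); they miss things now and then, are a little off and sometimes report something else, mostly with a low value. They report only what shows in the picture. A call takes as long as a camera call. They do not tell look-alikes from the thing itself.
- silhouettes(camera, thing): "pixels" (400x640 bool, what is visible of it) and "at" ([column, row] in pixels, amid what is visible of it).
- tip_of(camera, thing): "at" ([column, row] in pixels: a listed point, or the origin of a listed thing).
The state is a dict: "t": time; "qpos": joint angles; "qvel": joint speeds; "joint_torque": joint torques, N m; "ee_pos": TCP position; "orientation": TCP orientation; "ft_force": force on the tool from outside, world axes, zero at the start; "moment": the same for the moment, N m; "width": finger opening in mm.
Only numpy, scipy, OpenCV 4.12 (cv2) and the standard library are available. Lean on these libraries where they do the work, as an engineer would, in place of code of your own. Each camera call takes 0.05 s, during which the arm holds its last target. There are 200 camera calls.

## Working session

There is one attempt and no reset: what is moved stays moved. The work goes in short steps, Python scripts to look and compute and a tool call to move; the robot and the scene stay as the last step left them, time stands still between calls to the robot, and variables do not carry over. Pictures are saved under pics/ and viewed, about 8 in all and at most 12, crops included, and the job is handed in when it is done.

Besides the shell and the picture viewer there is one more tool, called as name(argument=value, ...), one argument or row to a line, values as JSON. arm_command: Moves the arm, as the interface text tells. Its arguments: {"type":"object","properties":{"targets":{"type":"array","items":{"type":"array","items":{"type":"number"}}},"gripper":{"type":"number"}},"required":["targets"]}

```bash
mkdir -p pics; python3 - <<'E'
from workcell import *
import cv2
o=get_obs(); print(o)
for n in("scene","top"):
    cv2.imwrite(f"pics/{n}0.png",get_image(n)); print(n,camera_model(n))
E
```

```text
{'t': 0.0, 'qpos': array([ 1.20402270e+00,  4.23852812e-01,  1.63070242e+00,  5.32207791e-06,
        1.08857115e+00, -1.90143568e-02]), 'qvel': array([-0.0011037 , -0.00032535, -0.00210007,  0.00041596,  0.00104909,
       -0.00037259]), 'joint_torque': array([-8.11657610e-04, -5.44624186e+01, -2.73656899e+01,  6.44268561e-02,
        2.28786038e-02, -1.03885163e-04]), 'ee_pos': array([212.78677302, 587.09507683, 238.88931605]), 'orientation': array([-1.35476237, -0.94838339,  0.9504918 ]), 'ft_force': array([0.76728236, 0.45721889, 0.39565707]), 'moment': array([0.02141852, 0.01225143, 0.04715774]), 'width': 88.10943359890985}
scene {'mtx': array([[516.77080202,   0.        , 315.93719478],
       [  0.        , 516.77080202, 197.69593116],
       [  0.        ,   0.        ,   1.        ]]), 'position': array([1491.43374769,  674.86388793,  785.98625543]), 'orientation': array([0.54664947, 1.1102128 , 1.98019069])}
top {'mtx': array([[403.88828207,   0.        , 322.68645235],
       [  0.        , 403.88828207, 196.08316972],
       [  0.        ,   0.        ,   1.        ]]), 'position': array([ 502.90731243,   -5.23880642, 1345.99744122]), 'orientation': array([ 0.07052053, -0.06083384, -1.57228089])}
```

View pics/top0.png

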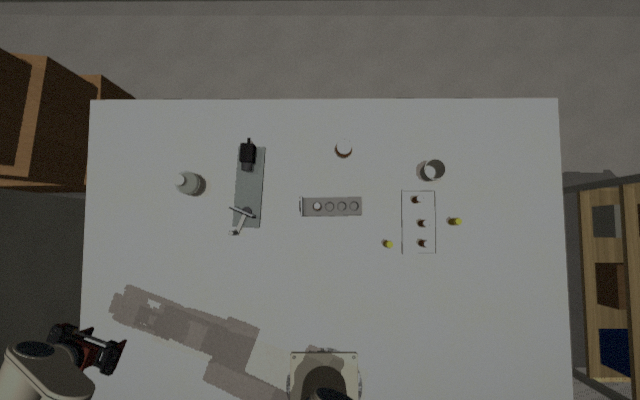

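View pics/scene0.png

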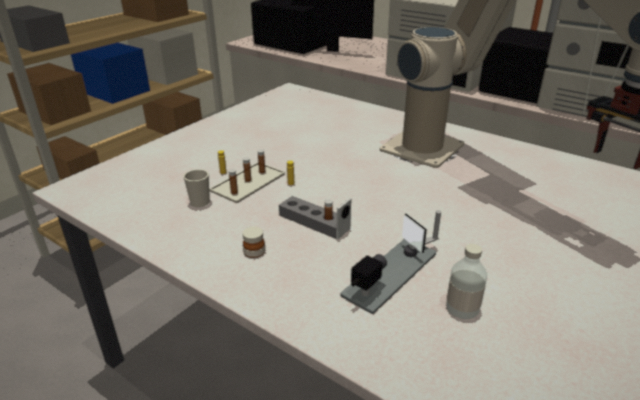

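Top view: the rack holds one vial at (317,206), with free holes at (330/342/354,206). The tray vials are near (415,199), (421,223) and (421,243). The mirror is at (243,212) with its pin at about (235,232). The yellow decoys are at (388,244) and (456,221).

```bash
cat > h.py <<'E'
from workcell import *
import numpy as np, cv2
from scipy.spatial.transform import Rotation as R
def ray(n,px):
    c=camera_model(n); p=np.linalg.inv(c["mtx"])@[px[0],px[1],1]
    return c["position"],R.from_rotvec(c["orientation"]).as_matrix()@[p[0],-p[1],-p[2]]
def atz(n,px,z):
    o,d=ray(n,px); return o+d*(z-o[2])/d[2]
def proj(n,P):
    c=camera_model(n); q=R.from_rotvec(c["orientation"]).as_matrix().T@(np.array(P,float)-c["position"])
    u=c["mtx"]@[q[0],-q[1],-q[2]]; return u[:2]/u[2]
E
python3 - <<'E'
from h import *
print([k for k in camera_model("top")])
Z=dict(vial1_center=41.5,rack=0,mark=70,tray=0,scope=0,mirror=0,pin=85,bottle=0,beaker=0,jar=0)
for n in("top","scene"):
    get_image(n)
    for t,z in Z.items():
        for d in tip_of(n,t)[:6]: print(n,t,round(d["conf"],2),np.round(d["at"],1),np.round(atz(n,d["at"],z),1)[:2])
E
```

```text
['mtx', 'position', 'orientation']
top vial1_center 0.51 [426.5 241.7] [ 464.6 -329.8]
top rack 0.73 [333.  207.9] [576.1 -31.4]
top rack 0.4 [244.8 209.9] [570.1 263.1]
top mark 0.89 [302.5 206.2] [577.9  66.5]
top tray 0.86 [419.6 221.6] [ 529.8 -318.8]
top scope 0.84 [247.3 212.2] [562.4 254.6]
top mirror 0.64 [246.7 209.3] [572.1 256.8]
top pin 0.64 [233.8 231.7] [498.  279.5]
top bottle 0.78 [192.3 185.6] [652.2 440.8]
top bottle 0.58 [425.  223.3] [ 524.1 -336.6]
top beaker 0.91 [426.6 172.3] [ 694.8 -345.9]
top beaker 0.42 [423.3 222.6] [ 526.4 -331. ]
top jar 0.71 [343.5 154.2] [757.3 -67.6]
scene vial1_center 0.64 [257.7 159.8] [ 454.8 -335.1]
scene vial1_center 0.57 [246.7 183.7] [ 584.1 -260.1]
scene rack 0.82 [315.5 220.2] [567.9 -25.2]
scene mark 0.56 [345.2 208.5] [562.9  66.5]
scene tray 0.72 [247.2 181.7] [ 523.6 -319.4]
scene scope 0.62 [409.8 257.1] [560.2 256.4]
scene mirror 0.6 [408.9 257.7] [563.6 255.7]
scene pin 0.81 [438.4 220. ] [492.3 288.9]
scene beaker 0.74 [201.1 202.6] [ 689.6 -343.3]
scene jar 0.62 [252.2 253.6] [777.7 -63.3]
```

```bash
python3 - <<'E'
from h import *
s=cv2.imread("pics/scene0.png");t=cv2.imread("pics/top0.png")
f=lambda im,x,y,w,h,k:cv2.resize(im[y:y+h,x:x+w],None,fx=k,fy=k,interpolation=cv2.INTER_CUBIC)
a=np.vstack([f(s,200,140,100,72,4),f(s,270,185,100,72,4)])
b=np.vstack([f(t,370,185,100,72,4),f(t,290,170,100,72,4)])
cv2.imwrite("pics/c1.png",np.hstack([a,b]))
a=np.vstack([f(s,335,195,112,72,4)]);b=f(t,220,185,80,72,4)
cv2.imwrite("pics/c2.png",np.hstack([a,b]))
E
```

```text
(no output)
```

View pics/c1.png

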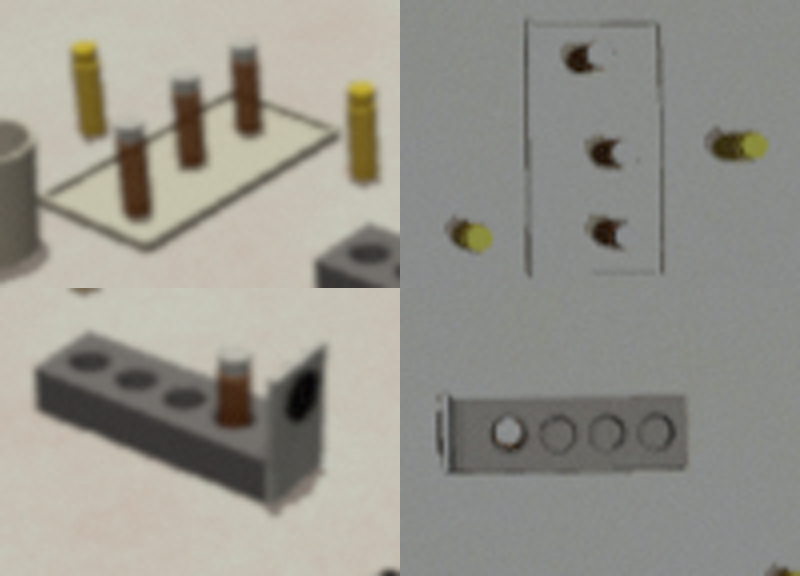

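View pics/c2.png

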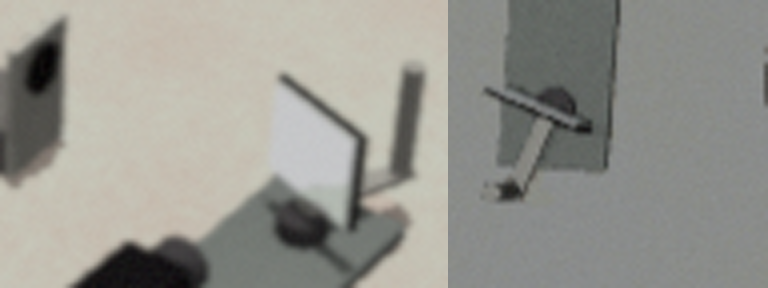

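```bash
cat > fit.py <<'E'
from h import *
from scipy.optimize import least_squares as LS
def fit(obs,x0):
    def r(p):
        c,s=np.cos(p[2]),np.sin(p[2])
        return np.concatenate([(proj(n,[p[0]+c*l[0]-s*l[1],p[1]+s*l[0]+c*l[1],l[2]])-px) for n,l,px in obs])
    return LS(r,x0,x_scale=[10,10,.1],loss="soft_l1")
E
python3 - <<'E'
from fit import *
T,S="top","scene"
rack=[(T,(0,50,83),(317,206)),(T,(0,10,34),(329.25,206.25)),(T,(0,-30,34),(341.5,206.25)),(T,(0,-70,34),(354,206)),
(S,(0,50,83),(328.75,200.75)),(S,(0,10,34),(316.25,212.5)),(S,(0,-30,34),(304,207.75)),(S,(0,-70,34),(292.5,203.25)),(S,(0,104,70),(345.6,211))]
f=fit(rack,[575,-30,0]);print("rack",f.x,np.round(f.fun.reshape(-1,2),1).tolist())
# per-camera fits
for n in(T,S): print(n,fit([o for o in rack if o[0]==n],[575,-30,0]).x)
# vials: scene base & cap top, full image
for b,c in [((137,212),(129,127)),((192,160),(184,81)),((249,128),(243,47))]:
    k=lambda p:(200+p[0]/4,140+p[1]/4)
    p=fit([(S,(0,0,4),k(b)),(S,(0,0,79),k(c))],[520,-320,0]); print("vial",p.x[:2],np.round(p.fun,1),"top cap px",proj(T,[*p.x[:2],79]),"base",proj(T,[*p.x[:2],4]))
# pin
p=fit([(S,(0,0,108),(438.25,212)),(S,(0,0,33),(435.5,238)),(T,(0,0,108),(230.3,232.7)),],[495,284,0]);print("pin",p.x[:2],np.round(p.fun,1))
print("pin top only",atz(T,(230.3,232.7),108),"scene",atz(S,(438.25,212),108),atz(S,(435.5,238),33))
# scope base edges in top
for q in [(232.25,226.5),(259.5,227.5)]: print("corner",atz(T,q,12))
for d in silhouettes(T,"scope")[:1]+silhouettes(T,"mirror")[:1]:
    m=d["pixels"].astype(np.uint8); print(d["conf"],m.sum(),cv2.minAreaRect(cv2.findNonZero(m)))
# edges of base by rows
t=cv2.imread("pics/top0.png")
for r in range(150,226,6):
    print(r, t[r,228:272].mean(1).astype(int).tolist())
o=get_obs(); print(R.from_rotvec(o["orientation"]).as_matrix().round(3), o["t"])
E
```

```text
rack [ 5.77605493e+02 -2.74266175e+01  2.96967170e-02] [[-0.7, 0.5], [-0.3, 0.7], [-0.3, 0.3], [-0.5, 0.2], [-0.5, 0.3], [-0.6, -0.3], [-0.5, -0.2], [-0.9, -0.2], [0.3, 0.8]]
top [ 5.79035780e+02 -2.89194837e+01  1.95113902e-02]
scene [ 5.76566673e+02 -2.66386638e+01  2.63492984e-02]
vial [ 601.90235778 -296.27038042] [ 0.2  0.6 -0.2 -0.6] top cap px [417.76269004 198.10044998] base [412.61605132 199.87035286]
vial [ 524.13092132 -315.31275254] [-0.   1.   0.  -1.1] top cap px [424.40791516 222.88841978] base [418.8644262  223.28164159]
vial [ 458.70285382 -315.63822708] [ 0.   0.6 -0.  -0.6] top cap px [425.00163818 243.95434988] base [419.40207691 243.1669526 ]
pin [494.59498131 286.99915076] [ 0.1  0.2 -0.7 -0.3 -0.7  0.2]
pin top only [495.09634902 284.97801099 108.        ] scene [494.01912883 286.39905118 108.        ] [494.76500279 288.93218029  33.        ]
corner [514.84411927 301.38584417  12.        ]
corner [511.35179705 211.38062711  12.        ]
0.58 221 ((241.62457275390625, 221.38497924804688), (22.382102966308594, 28.057567596435547), 2.2906100749969482)
150 [137, 14
[... 2091 characters left out ...]
 136]
210 [138, 138, 136, 138, 125, 85, 64, 53, 62, 106, 114, 121, 129, 119, 88, 63, 59, 50, 56, 60, 58, 56, 44, 54, 93, 97, 98, 100, 96, 97, 99, 103, 69, 122, 137, 139, 137, 139, 139, 137, 139, 140, 140, 137]
216 [138, 137, 136, 137, 137, 113, 98, 99, 98, 99, 98, 101, 96, 118, 130, 135, 132, 125, 72, 49, 52, 41, 78, 93, 53, 44, 47, 49, 85, 89, 95, 89, 61, 131, 138, 138, 137, 138, 139, 140, 137, 136, 136, 139]
222 [137, 138, 138, 138, 124, 105, 101, 98, 99, 96, 101, 126, 133, 135, 134, 79, 87, 92, 98, 98, 100, 98, 96, 100, 98, 100, 98, 97, 101, 97, 103, 73, 106, 134, 137, 137, 140, 139, 138, 138, 138, 136, 137, 139]
[[ 0.341 -0.    -0.94 ]
 [ 0.94  -0.     0.341]
 [-0.    -1.     0.   ]] 1.3
```

arm_command(
  targets=[
    [0,0,0,0.1223],
    [0,0,0,0.1223],
    [0,0,0,0.1223],
    [0,0,0,0.1223],
    [0,0,0,0.1223],
    [0,0,0,0.1223],
    [0,0,0,0.1223],
    [0,0,0,0.1223],
    [0,0,0,0.1223],
    [0,0,0,0.1223],
    [9.5,0,-34.8,0],
    [9.5,0,-34.8,0],
    [9.5,0,-34.8,0],
    [9.5,0,-34.8,0],
    [9.5,0,-34.8,0],
    [9.5,0,-34.8,0],
    [9.5,0,-34.8,0],
    [9.5,0,-34.8,0],
    [9.5,0,-34.8,0],
    [9.5,0,-34.8,0],
  ],
  gripper=60,
)

```text
t: 2.97
ee_pos: [308.1, 238.1, 239.9]
orientation: [-1.57, -0.001, -0.0]
ft_force: [0.3, 0.4, 0.6]
width: 52.8
```

arm_command(
  targets=[
    [9.5,0,-34.8,0],
    [9.5,0,-34.8,0],
    [9.5,0,-34.8,0],
    [9.5,0,-34.8,0],
    [9.5,0,-34.8,0],
    [9.5,0,-34.8,0],
    [9.5,0,-34.8,0],
    [9.5,0,-34.8,0],
    [9.5,0,-34.8,0],
    [9.5,0,-34.8,0],
    [9.5,0,-34.8,0],
    [9.5,0,-34.8,0],
    [9.5,0,-34.8,0],
    [9.5,0,-34.8,0],
    [9.5,0,-34.8,0],
    [9.5,0,-34.8,0],
    [0,0,0,0],
    [0,0,0,0],
  ],
)

```text
t: 4.47
ee_pos: [460.0, -318.6, 239.3]
orientation: [-1.571, 0.002, -0.002]
ft_force: [0.1, 0.5, -0.1]
width: 52.4
```

arm_command(
  targets=[
    [0,35,0,0],
    [0,35,0,0],
    [0,35,0,0],
    [0,20,0,0],
    [0,0,0,0],
  ],
)

```text
t: 4.88
ee_pos: [457.0, -313.9, 110.7]
orientation: [-1.566, 0.005, 0.006]
ft_force: [-0.4, 1.2, 0.1]
width: 52.5
```

```bash
python3 - <<'E'
from h import *
t=get_image("top");s=get_image("scene");print(get_obs()["ee_pos"])
f=lambda im,x,y,w,h,k:cv2.resize(im[y:y+h,x:x+w],None,fx=k,fy=k,interpolation=cv2.INTER_CUBIC)
for im,n in((s,"scene"),(t,"top")):
  for v in [(602.5,-297.5),(525,-316.5),(460,-316.8)]:
    for z in(4,79):
      p=proj(n,[*v,z]).round().astype(int); im[p[1],p[0]]=(0,255,0)
cv2.imwrite("pics/d.png",np.hstack([f(s,200,110,100,100,4),f(t,385,185,70,100,4)]))
E
```

```text
[ 459.66372156 -315.99098283  114.74946564]
```

View pics/d.png

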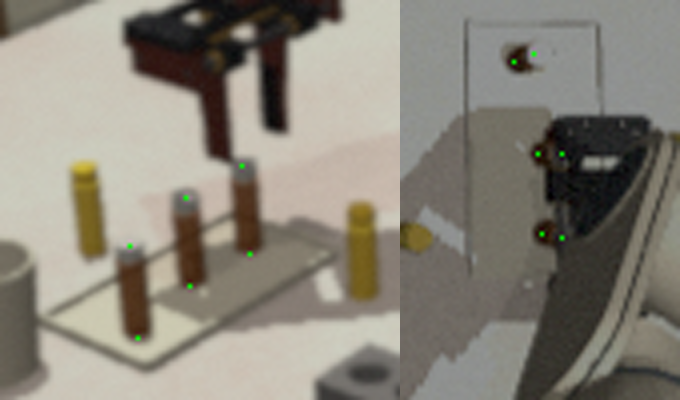

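```bash
python3 - <<'E'
from h import *
import itertools
s=get_image("scene");o=get_obs();e=o["ee_pos"];print(e,o["width"])
x0,y0,k=220,110,10
b=cv2.resize(s[y0:y0+60,x0:x0+80],None,fx=k,fy=k,interpolation=cv2.INTER_CUBIC)
w=o["width"]/2
for sx in(1,-1):
  P=[proj("scene",[e[0]+sx*x,e[1]+y,e[2]+z]) for z in(-17,20) for x,y in((w,-10),(w,10),(w+13.5,10),(w+13.5,-10))]
  q=np.array([((p-[x0-.5+.5,y0])+.5)*k for p in P]).astype(int)
  for i in range(4):
    for c in((i,(i+1)%4),(i,i+4)): cv2.line(b,q[c[0]],q[c[1]],(0,255,0),1)
for z in(79,): 
  p=((proj("scene",[460,-316.8,z])-[x0,y0]+.5)*k).astype(int);cv2.circle(b,p,4,(0,0,255),-1)
cv2.imwrite("pics/e.png",b)
E
```

```text
[ 460.50717923 -316.77814201  115.86342892] 52.50248747163084
```

View pics/e.png

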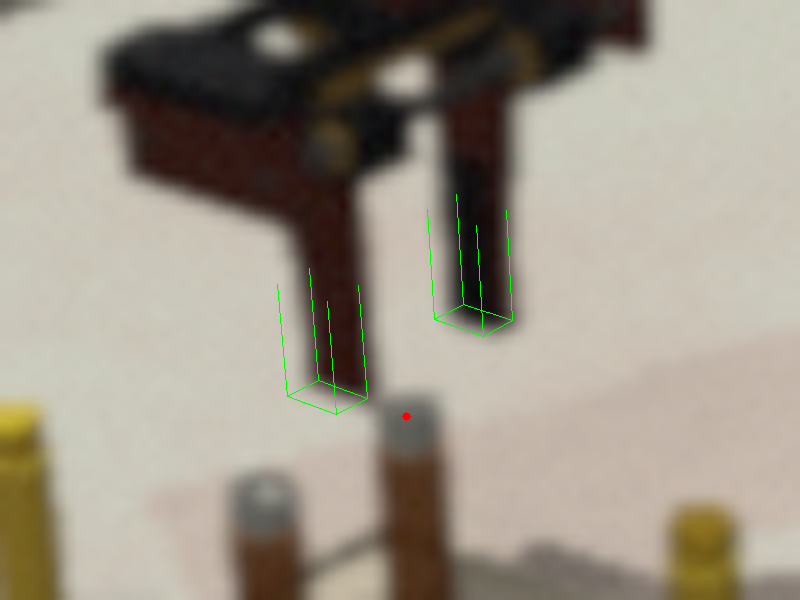

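arm_command(
  targets=[
    [1.5,15,-1.5,0],
    [0,16,0,0],
    [0,16,0,0],
    [0,15.7,0,0],
    [0,0,0,0],
  ],
)

```text
t: 5.45
ee_pos: [461.4, -318.3, 51.9]
orientation: [-1.57, 0.0, 0.001]
ft_force: [0.2, 0.5, 0.3]
width: 52.7
```

arm_command(
  targets=[
    [0,0,0,0],
    [0,0,0,0],
    [0,0,0,0],
    [0,0,0,0],
    [0,0,0,0],
    [0,0,0,0],
  ],
  gripper=0,
)

```text
t: 5.95
ee_pos: [462.0, -319.1, 52.9]
orientation: [-1.572, -0.001, -0.001]
ft_force: [-1.2, 0.8, 6.9]
width: 22.4
```

arm_command(
  targets=[
    [0,-15,0,0],
    [0,-25,0,0],
    [0,-30,0,0],
    [0,-18,0,0],
    [14.9,0,27.5,0],
    [14.9,0,27.5,0],
    [14.9,0,27.5,0],
    [14.9,0,27.5,0],
    [14.9,0,27.5,0],
    [14.9,0,27.5,0],
    [14.9,0,27.5,0],
    [14.6,0,27.3,0],
    [0,20,0,0],
    [0,15,0,0],
    [0,0,0,0],
    [0,0,0,0],
  ],
)

```text
t: 7.28
ee_pos: [579.7, -98.7, 104.4]
orientation: [-1.57, 0.002, 0.002]
ft_force: [0.0, -0.6, -0.5]
width: 22.6
```

```bash
python3 - <<'E'
from h import *
s=get_image("scene");t=get_image("top");o=get_obs();e=o["ee_pos"];print(e,o["width"],o["orientation"])
k=10
x0,y0=265,165
b=cv2.resize(s[y0:y0+60,x0:x0+80],None,fx=k,fy=k,interpolation=cv2.INTER_CUBIC)
base=[e[0],e[1],e[2]-48]
for P,c in((base,(0,255,0)),([e[0],e[1],34],(0,0,255)),([579.6,-58.9,34],(255,0,0)),([578.8,-18.9,34],(255,0,0)),([e[0],e[1],e[2]-10],(0,255,0))):
  p=((proj("scene",P)-[x0,y0]+.5)*k).astype(int);cv2.circle(b,p,4,c,-1)
cv2.imwrite("pics/f.png",b)
E
```

```text
[580.68448999 -99.30618892 105.68753423] 22.569381249849826 [-1.57094476e+00 -1.48863360e-04 -9.57812914e-04]
```

View pics/f.png

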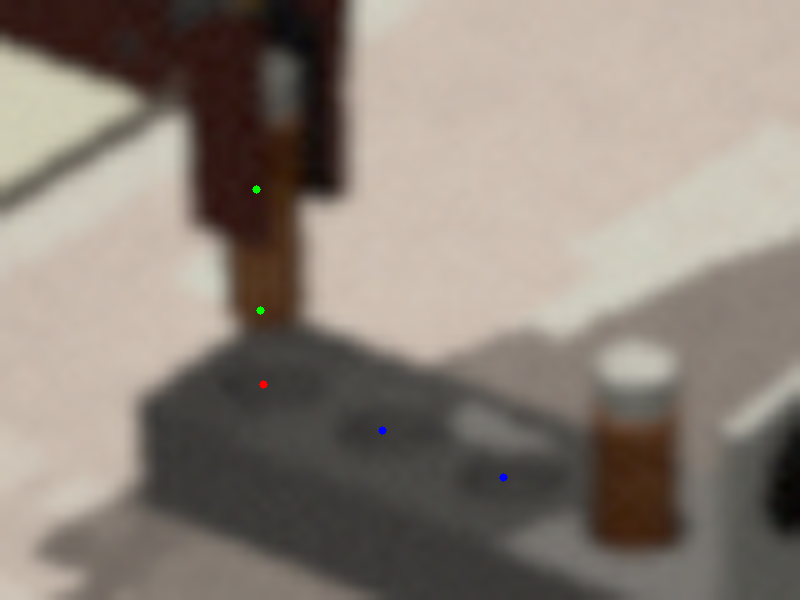

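Blue and red prediction dots are each about 1 px left of the holes, and the vial is shifted by nearly the same amount. It sits about 1 mm off the hole centre, so I'll lower it with a force check.

arm_command(
  targets=[
    [-0.7,12,0,0],
    [0,10,0,0],
    [0,6,0,0],
    [0,5,0,0],
    [0,5,0,0],
    [0,0,0,0],
  ],
)

```text
t: 7.88
ee_pos: [578.7, -98.9, 65.5]
orientation: [-1.57, 0.002, 0.002]
ft_force: [-0.3, 0.3, -0.7]
width: 22.8
```

arm_command(
  targets=[
    [0,4,0,0],
    [0,4,0,0],
    [0,2.5,0,0],
    [0,0,0,0],
  ],
)

```text
t: 8.22
ee_pos: [579.6, -98.9, 56.1]
orientation: [-1.571, 0.0, 0.0]
ft_force: [0.4, 0.4, 0.4]
width: 22.3
```

arm_command(
  targets=[
    [0,0,0,0],
    [0,0,0,0],
    [0,0,0,0],
    [0,0,0,0],
  ],
  gripper=55,
)

```text
t: 8.55
ee_pos: [579.8, -98.9, 56.6]
orientation: [-1.571, -0.0, -0.0]
ft_force: [0.3, -0.7, 0.0]
width: 45.6
```

arm_command(
  targets=[
    [0,-20,0,0],
    [0,-30,0,0],
    [0,-25,0,0],
    [-6.6,0,-27.4,0],
    [-6.6,0,-27.4,0],
    [-6.6,0,-27.4,0],
    [-6.6,0,-27.4,0],
    [-6.6,0,-27.4,0],
    [-6.7,0,-27.5,0],
    [-6.7,0,-27.5,0],
    [-6.6,0,-27.5,0],
    [0,0,0,0],
    [0,20,0,0],
    [0,20,0,0],
    [0,20,0,0],
    [0,19.5,0,0],
    [0,0,0,0],
  ],
)

```text
t: 9.97
ee_pos: [524.6, -316.5, 48.6]
orientation: [-1.568, 0.004, 0.004]
ft_force: [-0.8, -0.0, 0.3]
width: 48.0
```

arm_command(
  targets=[
    [0,0,0,0],
    [0,0,0,0],
    [0,0,0,0],
    [0,0,0,0],
    [0,0,0,0],
  ],
  gripper=0,
)

```text
t: 10.38
ee_pos: [527.4, -318.8, 53.3]
orientation: [-1.572, -0.001, -0.001]
ft_force: [-1.2, 1.2, 4.0]
width: 23.2
```

arm_command(
  targets=[
    [0,-15,0,0],
    [0,-25,0,0],
    [0,-30,0,0],
    [0,-25,0,0],
    [5.8,0,28.8,0],
    [5.8,0,28.8,0],
    [5.8,0,28.8,0],
    [5.8,0,28.8,0],
    [5.8,0,28.8,0],
    [5.8,0,28.8,0],
    [5.8,0,28.8,0],
    [5.8,0,28.9,0],
    [5.8,0,29,0],
    [0,0,0,0],
    [0,20,0,0],
    [0,20,0,0],
    [0,10,0,0],
    [0,0,0,0],
    [0,0,0,0],
  ],
)

```text
t: 11.97
ee_pos: [578.6, -59.4, 96.9]
orientation: [-1.571, 0.001, 0.0]
ft_force: [-0.3, -1.2, -0.7]
width: 22.4
```

arm_command(
  targets=[
    [0,8,0,0],
    [0,6,0,0],
    [0,5,0,0],
    [0,5,0,0],
    [0,5,0,0],
    [0,0,0,0],
  ],
)

```text
t: 12.47
ee_pos: [578.1, -58.9, 66.8]
orientation: [-1.571, 0.001, 0.001]
ft_force: [-0.3, -0.1, -1.3]
width: 22.5
```

arm_command(
  targets=[
    [0,4,0,0],
    [0,4,0,0],
    [0,3.5,0,0],
    [0,0,0,0],
  ],
)

```text
t: 12.8
ee_pos: [579.3, -58.9, 56.7]
orientation: [-1.571, -0.001, -0.0]
ft_force: [-0.0, 0.3, 3.3]
width: 22.6
```

arm_command(
  targets=[
    [0,0,0,0],
    [0,0,0,0],
    [0,0,0,0],
    [0,0,0,0],
    [0,-15,0,0],
    [0,-30,0,0],
    [0,-40,0,0],
    [0,-40,0,0],
    [-10,-30,35,0],
    [-10,0,35,0],
    [-10,0,35,0],
    [-10,0,35,0],
    [0,0,0,0],
  ],
  gripper=55,
)

```text
t: 13.88
ee_pos: [538.2, 81.4, 208.2]
orientation: [-1.569, -0.002, 0.003]
ft_force: [-0.1, -0.5, -1.0]
width: 48.5
```

```bash
python3 - <<'E'
from h import *
s=get_image("scene");t=get_image("top");o=get_obs();print(o["ee_pos"],o["t"])
f=lambda im,x,y,w,h,k:cv2.resize(im[y:y+h,x:x+w],None,fx=k,fy=k,interpolation=cv2.INTER_CUBIC)
cv2.imwrite("pics/g.png",np.vstack([np.hstack([f(s,200,140,100,75,4),f(s,270,170,100,75,4)]),np.hstack([f(t,370,185,100,70,4),f(t,290,170,100,70,4)])]))
# base yaw from edges (top camera), first picture
for a,b in(((232.3,222),(235.9,168)),((260.4,222),(264.9,162))):
  A,B=atz("top",a,12),atz("top",b,12); d=B-A; print(A,B,np.arctan2(d[1],d[0]))
E
```

```text
[539.72100087  77.99908526 208.05119927] 13.9833
[529.65929389 301.46490952  12.        ] [709.58080158 292.39559049  12.        ] -0.050364458910446976
[529.44111162 208.60399051  12.        ] [729.50715549 195.68738166  12.        ] -0.06447224601683454
```

View pics/g.png

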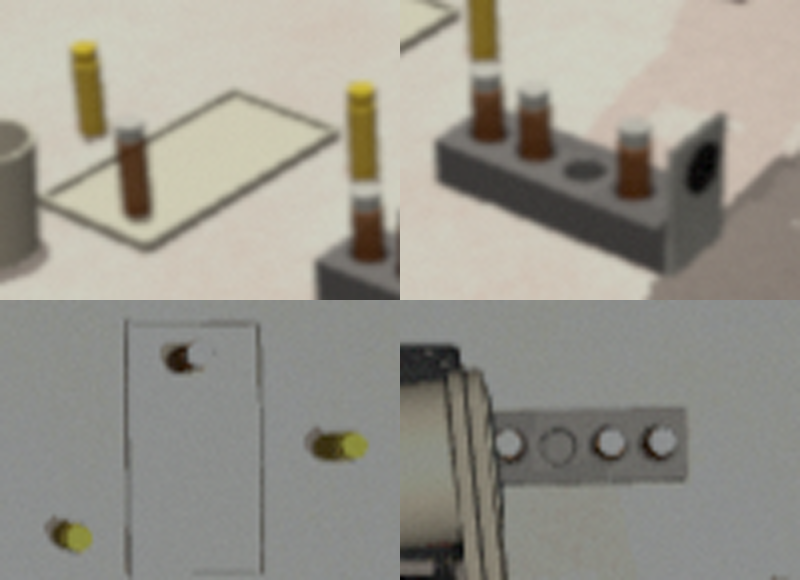

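The top-right crop and the top view show three vials seated upright and level in the rack, with one standing in the tray. Next is the pin.

arm_command(
  targets=[
    [-6.4,0,29.6,0],
    [-6.4,0,29.6,0],
    [-6.4,0,29.6,0],
    [-6.4,0,29.6,0],
    [-6.4,0,29.6,0],
    [-6.5,0,29.7,0],
    [-6.5,0,29.7,0],
    [0,0,0,-0.1225],
    [0,0,0,-0.1225],
    [0,0,0,-0.1225],
    [0,0,0,-0.1225],
    [0,0,0,-0.1225],
    [0,0,0,-0.1225],
    [0,0,0,-0.1225],
    [0,0,0,-0.1225],
    [0,20,0,0],
    [0,30,0,0],
    [0,23,0,0],
    [0,0,0,0],
    [0,0,0,0],
  ],
  gripper=65,
)

```text
t: 15.65
ee_pos: [495.1, 283.0, 134.0]
orientation: [-1.433, -0.761, 0.765]
ft_force: [0.5, -1.1, -0.1]
width: 57.0
```

```bash
python3 - <<'E'
from h import *
s=get_image("scene");o=get_obs();e=o["ee_pos"];print(e,R.from_rotvec(o["orientation"]).as_matrix().round(3),o["t"])
x0,y0,k=390,170,8
b=cv2.resize(s[y0:y0+75,x0:x0+100],None,fx=k,fy=k,interpolation=cv2.INTER_CUBIC)
for P,c in(([e[0],e[1],e[2]-17],(0,255,0)),([e[0],e[1],108],(0,0,255)),([495,284.5,33],(255,0,0))):
  p=((proj("scene",P)-[x0,y0]+.5)*k).astype(int);cv2.circle(b,p,4,c,-1)
cv2.imwrite("pics/i.png",b)
E
```

```text
[495.92047626 283.72502761 135.29129754] [[ 0.558 -0.    -0.83 ]
 [ 0.83  -0.     0.558]
 [-0.    -1.    -0.   ]] 15.7
```

View pics/i.png

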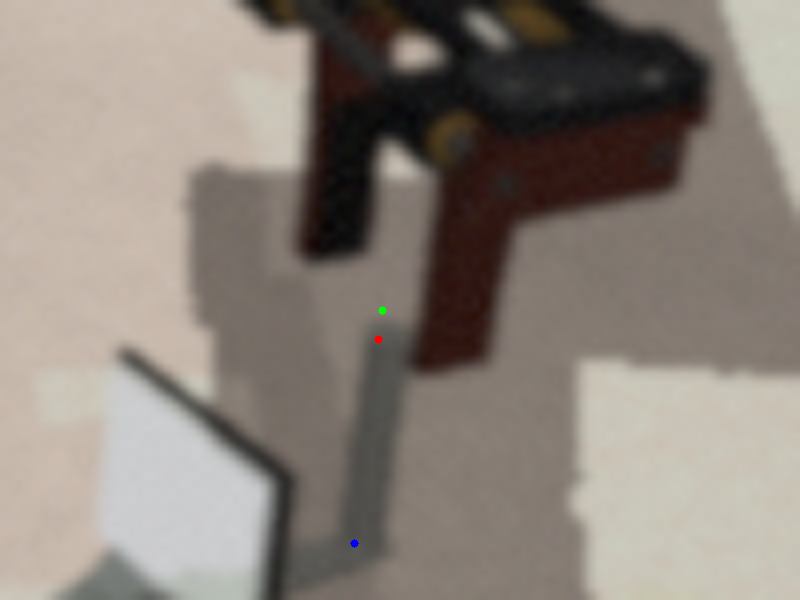

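arm_command(
  targets=[
    [0,15,0,0],
    [0,15,0,0],
    [0,15,0,0],
    [0,5,0,0],
    [0,0,0,0],
  ],
)

```text
t: 16.12
ee_pos: [495.4, 284.2, 85.3]
orientation: [-1.432, -0.764, 0.764]
ft_force: [0.6, -0.4, 0.1]
width: 57.4
```

arm_command(
  targets=[
    [0,0,0,0],
    [0,0,0,0],
    [0,0,0,0],
    [0,0,0,0],
    [0,0,0,0],
    [0,0,0,0],
    [0,0,0,0],
  ],
  gripper=0,
)

```text
t: 16.7
ee_pos: [494.8, 284.3, 85.1]
orientation: [-1.432, -0.764, 0.764]
ft_force: [-0.7, -0.4, 0.8]
width: 14.0
```

```bash
python3 - <<'E'
from h import *
for i in range(4):
  get_image("top");o=get_obs();print(o["ee_pos"],o["ft_force"],o["width"],o["moment"])
E
```

```text
[494.84787456 284.26881226  85.06341257] [-1.29301915 -0.84269785  2.79580922] 13.344742113890073 [-0.11065615  0.19086549 -0.09059809]
[494.88650658 284.27983445  85.07873515] [-1.64527198 -0.446246    2.82503799] 13.447968657986456 [-0.10941396  0.16754201 -0.04540886]
[494.83191927 284.29235073  85.06290243] [-1.2742901  -0.83880019  2.42209215] 13.713456595996 [-0.11080665  0.25022593 -0.04045356]
[494.84071801 284.29913934  85.04220812] [-1.63170443 -1.11714882  3.25852085] 13.76228491275838 [-0.09153247  0.28635108  0.00394268]
```

arm_command(
  targets=[
    [2.3,0,0.4,0],
    [2.3,0,0.3,0],
    [2.3,0,0.2,0],
    [2.3,0,0.2,0],
    [2.3,0,0.1,0],
    [2.3,0,0,0],
    [2.3,0,0,0],
    [2.3,0,-0.1,0],
    [2.3,0,-0.2,0],
    [2.3,0,-0.2,0],
    [2.3,0,-0.3,0],
    [2.3,0,-0.4,0],
    [0,0,0,0],
    [0,0,0,0],
    [0,0,0,0],
    [0,0,0,0],
    [0,0,0,0],
    [0,0,0,0],
  ],
)

```text
t: 18.4
ee_pos: [508.7, 307.9, 85.0]
orientation: [-1.431, -0.761, 0.766]
ft_force: [-8.9, 1.9, 7.1]
width: 13.5
```

```bash
python3 - <<'E'
from h import *
s=get_image("scene");t=get_image("top");o=get_obs();e=o["ee_pos"];print(e,o["ft_force"],o["width"],o["t"])
h=np.array([563,254.3]);m=np.array([576.6,75]);by=-.057
for n in(e[:2],):
  a=np.arctan2(*(h-n)[::-1]); r=np.hypot(*(h-n)); sa=2*a-by; d=m-h
  print("normal",a,"r",r,"mark y in sight",-np.sin(sa)*d[0]+np.cos(sa)*d[1])
th=.406+2*np.arcsin(np.hypot(*(e[:2]-[494.84,284.3]))/150); print("normal by chord",-th)
f=lambda im,x,y,w,h,k:cv2.resize(im[y:y+h,x:x+w],None,fx=k,fy=k,interpolation=cv2.INTER_CUBIC)
cv2.imwrite("pics/j.png",np.hstack([f(s,270,160,200,150,2.5),f(t,215,130,100,125,3)]))
E
```

```text
[508.65332363 307.85548249  84.96540279] [-8.6661173   2.60421936  7.48571058] 13.459245331879645 18.5
normal -0.7780657827469911 r 76.30039932623448 mark y in sight 0.7265955384996055
normal by chord -0.7721341096154339
```

View pics/j.png

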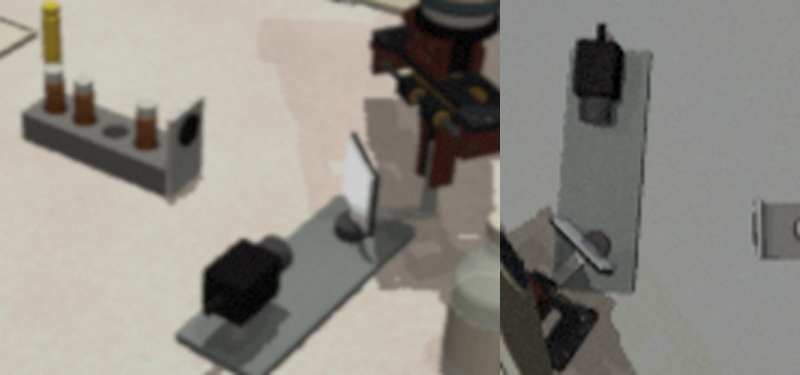

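```bash
python3 - <<'E'
from h import *
for i in range(5): get_image("top")
o=get_obs();print(o["ee_pos"],o["ft_force"],o["t"]); close_job()
E
```

```text
[508.66043113 307.88228893  84.96609757] [-8.43372361  1.11959667  8.82733254] 18.75
the job is handed in; nothing more can be done
```

I seated two tray vials in the two rack holes farthest from the end plate and left the third standing in the tray. I then gripped the mirror's pin, turned it about 0.37 rad, and handed the job in at t = 18.75 s while still holding it.

**Vials:** In the last close-up the three rack vials stood upright and level, and the fourth stood in the tray. I saw no sign that the bottle, beaker or jar had been touched, and no planned move came near them, but I did not re-measure their positions.

**Mirror:** The gripper position gives a mirror normal of -0.778 rad, or -0.772 rad measured by the chord from rest. The target was -0.776 rad, so the predicted line-of-sight miss is about 1 mm against the 18 mm allowed. The pose stayed steady within about 0.03 mm over the last 0.25 s.

**Disagreements:**
- **Cameras:** The two cameras differed by 2–3 mm. I used the top camera, which agreed with the arm.
- **Mirror angle:** A rough reading of the mirror's edge in the top picture gave a turn of about 0.40 rad instead of 0.37. That would be a miss of roughly 10 mm, still within tolerance.
- **Mark position:** The network placed the mark about 8 mm closer to the rack than the rack fit did. I used the rack fit, which the seated vials confirmed.
- **Side force:** About 8 N of sideways force remains on the gripped pin, and the hold was steady.

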